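Pack the knife-handle kit tray

ROBOT

A 6-joint arm with a two-finger parallel gripper is mounted at the origin on a cart in front of the work surface, level with it; the furniture and walls round the work are solid. World frame = base frame: x ahead of the robot, y to its left, z up, the work surface at z = 0. Lengths are in m, angles in rad, forces in N, time in s.
With the tool pointing down it reaches from about 0.3 to 1 m from the base axis. Payload 5.1 kg.
Tool frame: the origin (TCP) lies where the fingers leave the gripper's body, on its centre line; the fingertips stand tip_reach ahead of it and the grasp point (between the pads) lies 59 mm ahead of it (tip_reach is the distance from the TCP to the fingertips, in m); z points along the fingers, y is the line along which they close (so a half turn about z gives the same grasp; the last joint's range is limited). The gripper opens to 95 mm and grips with 3 to 60 N. Pads are 20 mm wide; open, the fingers measure 119 mm over their backs; the gripper's body (75 mm by 180 mm) begins 59 mm behind the grasp point.
Start: joints at [1.224, 0.124, 1.65, -0, 1.367, -0.083], TCP at [0.17, 0.627, 0.292] pointing down, gripper open.
Joint ranges: [-2.61, 2.61], [-1.02, 2.33], [0.03, 2.71], [-1.35, 4.49], [0.32, 2.68], [-2.91, 2.91]. Speed limits (rad/s): [2.57, 2.57, 3.14, 3.14, 3.14, 3.14].

INTERFACE

Orientations are given as a unit quaternion [w, x, y, z].
In Python, from cell import get_state, capture, close_job, tip_reach gives the robot as it stands.
- The arm moves only by the shell command python3 -m crank 'ROWS' [FORCE]. ROWS is JSON, a list of rows, each a list of 3 entries, a list of its own where there are three numbers: the finger opening in m, from 0 to 0.0951, then the shift along the tool's x, y, z in m, then the turn, a rotation vector about the tool's x, y, z in degrees. In form: [[hand, [tx, ty, tz], [ax, ay, az]], ...]. A call has 1 to 10 rows; each row shifts and turns the commanded pose from where the row before left it, along the tool's axes as they then stand; what a row does not reach is not made up. A row lasts 1/10 s, in which the tool goes at most 50 mm and 8.59 degrees, less where a joint would pass 70% of its speed; a pose out of reach is approached as far as the arm can. A call with a gripper value outside its range is refused whole. The fingers move at their own pace and stop on an object; FORCE is the grip in N (left out, the last holds). Time passes only in rows, so rows that do not move let the fingers close. It gives the time, the measured TCP pose, the force, the opening and the grip force at its end, in the units of the state.
- get_state(): the state, without advancing time (a new reading comes with each control period).
- capture(name): name is "side" or "top" or "wrist"; returns a dict with "frame" (480x640x3 uint8, red, green, blue), "fx", "fy", "cx", "cy" (pixels), "k1" (the pictures are not rectified: a ray, as slopes to the right and down, at radius r is drawn at 1 + k1 r^2 times it, then the intrinsics apply), "eye" and "orientation" of the camera in the world; the wrist camera has in their place "T_tool_cam" (4x4, takes a point from camera to tool coordinates, whose origin is the TCP and whose axes are the flange's). Camera axes: x right, y up, looking along -z (the intrinsics and any distortion apply to the point x, -y, -z); pixel columns grow to the right and rows downward; lengths in m; the calibration is good to about 2 mm. A picture is of the moment at which its call begins: read the wrist's pose just before it. There is no depth.
- close_job(): hands the job in; it is judged then, once.
The state is a dict: "time": time; "q": joint angles; "qd": joint speeds; "tau": joint torques, N m; "tcp_pos": TCP position; "ee_rot": TCP orientation; "contact_force": force on the tool from outside, world axes, zero at the start; "torque": the same for the moment, N m; "finger_gap": opening from 0.0 (shut) to 1.0 (fully open); "gripper_force": force on a finger pad.
Only numpy, scipy, OpenCV 4.12 (cv2) and the standard library are available. Lean on these libraries where they do the work, as an engineer would, in place of code of your own. Each camera call takes 0.05 s, during which the arm holds its last target. There are 200 camera calls.

TASK

Pack the knife-handle kit into the sectioned tray: lay the thick dark red-brown wood blank flat in the red section and the thin dark red-brown strip of wood flat in the yellow section, and stand the blue oil bottle upright in the blue section. The two pale wood blocks and the white glue bottle with the red cap do not belong to the kit: leave them where they are.

Things in the scene. Friction and masses are not known exactly. Their poses are not given: they have to be found in the camera images.
- red_blank_center (a point): Thick dark red-brown hardwood blank, a plain block 40 wide x 130 long x 30 mm high, about 0.1 kg, lying flat on the bench. Origin: this point is its centre, half-way up; its y axis runs along the length, x across the width, z up.
- thin_scale_center (a point): Thin dark red-brown hardwood strip (knife scale), 36 wide x 120 long x only 10 mm high, about 35 g, lying flat on the bench. Origin: this point is its centre, half-way up; its y axis runs along the length, x across the width, z up.
- knot_block_center (a point): Pale wood block with a dark knot, 38 wide x 120 long x 25 mm high; look-alike that does not belong to the kit. Origin: this point is its centre, half-way up; its y axis runs along the length, x across the width, z up.
- pale_block_center (a point): Pale plain wood block, 45 wide x 140 long x 35 mm high; look-alike that does not belong to the kit. Origin: this point is its centre, half-way up; its y axis runs along the length, x across the width, z up.
- oil_center (a point): Blue oil bottle with a pale band and small white nozzle, closed, upright, 45 mm diameter x 120 mm high, 0.12 kg; round and straight-sided up to 80 mm above its foot, then narrows. This point: on its axis half-way up, 60 mm above its foot; z up. Standing in the tray it is tall enough to block a gripper that works low in the next section.
- glue_center (a point): White glue bottle with yellow band and red cap, standing upright, 57 mm diameter x 150 mm high; look-alike that does not belong to the kit. This point is on its axis half-way up; z up.
- red_floor (a point): Red plastic section, one of three (red, yellow, blue) side by side, 96 mm apart, in a wooden tray fixed to the bench (170 x 300 mm, rim 24 high). Inside 150 x 88 mm; walls 3 mm thick, 12 high above its floor. This point: centre of its floor, 18 mm above the bench; x along its length (150), y across (88), z up.
- yellow_floor (a point): Yellow plastic section, one of three (red, yellow, blue) side by side, 96 mm apart, in a wooden tray fixed to the bench (170 x 300 mm, rim 24 high). Inside 150 x 88 mm; walls 3 mm thick, 12 high above its floor. This point: centre of its floor, 18 mm above the bench; x along its length (150), y across (88), z up.
- blue_floor (a point): Blue plastic section, one of three (red, yellow, blue) side by side, 96 mm apart, in a wooden tray fixed to the bench (170 x 300 mm, rim 24 high). Inside 150 x 88 mm; walls 3 mm thick, 12 high above its floor. This point: centre of its floor, 18 mm above the bench; x along its length (150), y across (88), z up.

How it is judged:
By the outcome, as a careful person would: the job done as asked, in the order asked, and still so for the second after the job is handed in, with the robot touching nothing.
It also fails if it takes over 99 s, if anything falls off the work surface, if the arm or the gripper's body presses on something with over 40 N, if the wrist force passes 120 N, or if a joint passes its speed limit or range.

## Working session

There is one attempt and no reset: what is moved stays moved. The work goes in short steps, Python scripts to look and compute and a shell command to move; the robot and the scene stay as the last step left them, time stands still between calls to the robot, and variables do not carry over. Pictures are saved under pics/ and viewed, at most 14 in all, crops included, and the job is handed in when it is done.

```bash
mkdir -p pics; ls
python3 - <<'E'
from cell import *
import cv2
print(tip_reach, get_state())
for n in("top","side","wrist"):
    c=capture(n); cv2.imwrite(f"pics/{n}0.png",c["frame"][:,:,::-1]); print(n,{k:v for k,v in c.items() if k!="frame"})
E
```

```text
pics
0.0776 {'time': 0.0, 'q': array([ 1.22437656e+00,  1.24509297e-01,  1.65166672e+00, -8.50234783e-06,
        1.36745864e+00, -8.26239691e-02]), 'qd': array([-5.05220979e-04, -8.94799457e-04, -7.69554371e-04,  7.96660755e-05,
       -8.64067290e-04,  4.98468043e-04]), 'tau': array([ 9.54545758e-04, -4.17605281e+01, -3.59933138e+01,  7.74597726e-02,
        4.94025217e-02, -1.80554243e-04]), 'tcp_pos': array([0.16936935, 0.62705661, 0.29098846]), 'ee_rot': array([-2.13283408e-04,  1.31514868e-01,  9.91313672e-01, -9.98482813e-04]), 'contact_force': array([ 0.10764953, -0.50231803,  0.04553285]), 'torque': array([ 0.02282425, -0.04014256,  0.00324614]), 'gripper_force': 0.0, 'finger_gap': 1.0016342574171442}
top {'fx': 433.292767349144, 'fy': 433.292767349144, 'cx': 319.4275034439894, 'cy': 240.41911835367208, 'k1': 0.015044869685699099, 'eye': array([0.34109288, 0.01379288, 1.09207593]), 'orientation': array([-0.70319456, -0.06410594,  0.06188024,  0.70539257])}
side {'fx': 533.4428025859908, 'fy': 533.4428025859908, 'cx': 322.4423996270291, 'cy': 246.47745530401153, 'k1': -0.033274604196165264, 'eye': array([ 0.49997406, -0.87207129,  0.61573578]), 'orientation': array([ 0.87202158,  0.48908822, -0.01393377, -0.01330134])}
wrist {'fx': 364.651149364503, 'fy': 364.651149364503, 'cx': 319.2454446689394, 'cy': 237.24166733046022, 'k1': -0.001535344289358939, 'T_tool_cam': array([[-8.47475221e-04,  9.60397375e-01,  2.78632669e-01,
         7.82215169e-02],
       [ 9.99999482e-01,  6.57070864e-04,  7.76741831e-04,
         7.46983306e-04],
       [ 5.62899407e-04,  2.78633183e-01, -9.60397435e-01,
        -9.21760969e-02],
       [ 0.00000000e+00,  0.00000000e+00,  0.00000000e+00,
         1.00000000e+00]])}
```

View pics/top0.png

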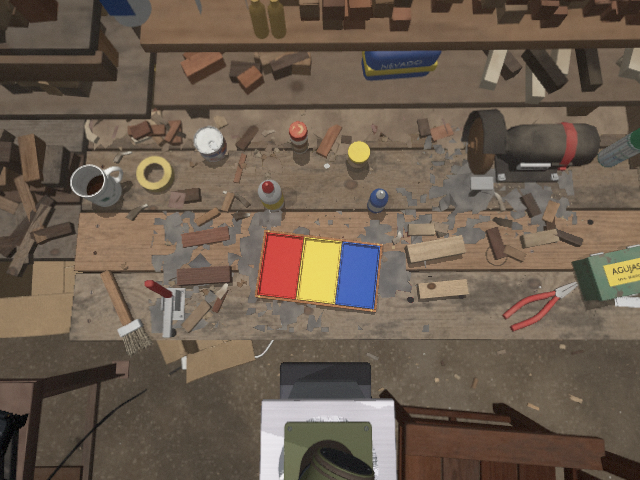

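View pics/side0.png

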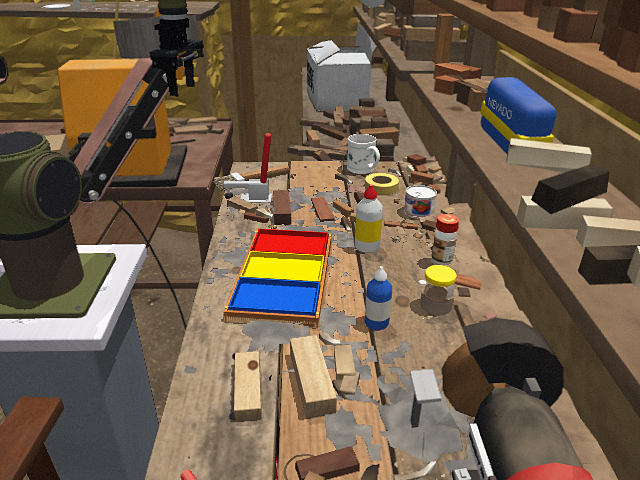

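Top view: red/yellow/blue tray around (320,270), thick blank near (203,275), thin strip near (206,236), oil bottle (378,199), glue (270,193), pale blocks on the right. The side view confirms that the nearer red-brown piece (282,208) is thick and the other (322,208) thin.

```bash
cat > h.py <<'E'
import numpy as np, cv2
from scipy.spatial.transform import Rotation as R
from cell import get_state, capture
def rot(q): return R.from_quat([q[1],q[2],q[3],q[0]])
def grab(name, save=None):
    s=get_state(); c=capture(name); c["hsv"]=cv2.cvtColor(c["frame"],cv2.COLOR_RGB2HSV)
    if name=="wrist":
        T=np.array(c["T_tool_cam"]); Rt=rot(s["ee_rot"]).as_matrix()
        c["eye"]=np.array(s["tcp_pos"])+Rt@T[:3,3]; c["M"]=Rt@T[:3,:3]
    else: c["M"]=rot(c["orientation"]).as_matrix()
    if save: cv2.imwrite(f"pics/{save}.png",c["frame"][:,:,::-1])
    return c
def ray(c,uv):
    uv=np.atleast_2d(np.array(uv,float))
    K=np.array([[c["fx"],0,c["cx"]],[0,c["fy"],c["cy"]],[0,0,1]])
    n=cv2.undistortPoints(uv[:,None],K,np.array([c["k1"],0,0,0,0.]))[:,0]
    return np.c_[n[:,0],-n[:,1],-np.ones(len(n))]@c["M"].T
def onz(c,uv,z):
    d=ray(c,uv); return c["eye"]+d*((z-c["eye"][2])/d[:,2:])
def project(c,P):
    p=(np.atleast_2d(P)-c["eye"])@c["M"]; x=p[:,0]/-p[:,2]; y=-p[:,1]/-p[:,2]; f=1+c["k1"]*(x*x+y*y)
    return np.c_[c["cx"]+c["fx"]*x*f, c["cy"]+c["fy"]*y*f]
def mask(c,lo,hi,roi=None):
    m=cv2.inRange(c["hsv"],np.array(lo),np.array(hi))
    if roi is not None:
        k=np.zeros_like(m); x0,y0,x1,y1=roi; k[y0:y1,x0:x1]=255; m&=k
    return cv2.morphologyEx(m,cv2.MORPH_OPEN,np.ones((3,3)))
def big(m):
    cs,_=cv2.findContours(m,cv2.RETR_EXTERNAL,cv2.CHAIN_APPROX_NONE)
    return max(cs,key=cv2.contourArea)[:,0].astype(float)
def rect(c,cnt,z):
    p=onz(c,cnt,z)[:,:2].astype(np.float32)
    (cx,cy),(w,h),a=cv2.minAreaRect(p*1000)
    if w<h: a+=90; w,h=h,w
    a=(a+90)%180-90
    return f"centre {cx:.0f},{cy:.0f} mm  {w:.0f}x{h:.0f}  long-axis {a:.1f} deg from x"
E
python3 - <<'E'
from h import *
c=grab("top")
for n,lo,hi in(("red",(0,180,120),(8,255,255)),("yel",(24,150,140),(34,255,255)),("blu",(108,150,90),(122,255,255))):
    print(n,rect(c,big(mask(c,lo,hi,(250,225,390,320))),.018))
for y,x in((236,206),(275,203)): print(c["hsv"][y,x-15:x+16:10].tolist(), c["hsv"][y-14,x].tolist())
cv2.imwrite("pics/topcrop.png",cv2.resize(c["frame"][170:340,70:270,::-1],(800,680))[:600])
s=grab("side"); cv2.imwrite("pics/sidecrop.png",cv2.resize(s["frame"][150:270,210:410,::-1],(800,480),interpolation=cv2.INTER_CUBIC))
E
```

```text
Traceback (most recent call last):
  File "h.py", line 30, in big
    return max(cs,key=cv2.contourArea)[:,0].astype(float)
           ~~~^^^^^^^^^^^^^^^^^^^^^^^^
ValueError: max() iterable argument is empty
```

Run:
```python
from h import *
c=grab("top")
for y,x in((236,206),(275,203),(268,280),(270,320),(275,358),(222,206),(260,203)): print((x,y),c["hsv"][y,x-10:x+11:10].tolist())
cv2.imwrite("pics/topcrop.png",cv2.resize(c["frame"][200:340,80:260,::-1],(720,560),interpolation=cv2.INTER_CUBIC))
s=grab("side"); cv2.imwrite("pics/sidecrop.png",cv2.resize(s["frame"][150:270,210:410,::-1],(800,480),interpolation=cv2.INTER_CUBIC))
```

```text
(206, 236) [[10, 104, 128], [11, 100, 123], [10, 102, 127]]
(203, 275) [[9, 83, 107], [10, 88, 107], [10, 88, 110]]
(280, 268) [[2, 173, 208], [2, 172, 207], [2, 172, 209]]
(320, 270) [[26, 143, 235], [26, 143, 236], [26, 143, 235]]
(358, 275) [[111, 157, 183], [112, 155, 183], [111, 154, 184]]
(206, 222) [[14, 97, 139], [12, 64, 80], [14, 92, 150]]
(203, 260) [[20, 16, 95], [19, 21, 95], [14, 90, 147]]
```

View pics/topcrop.png

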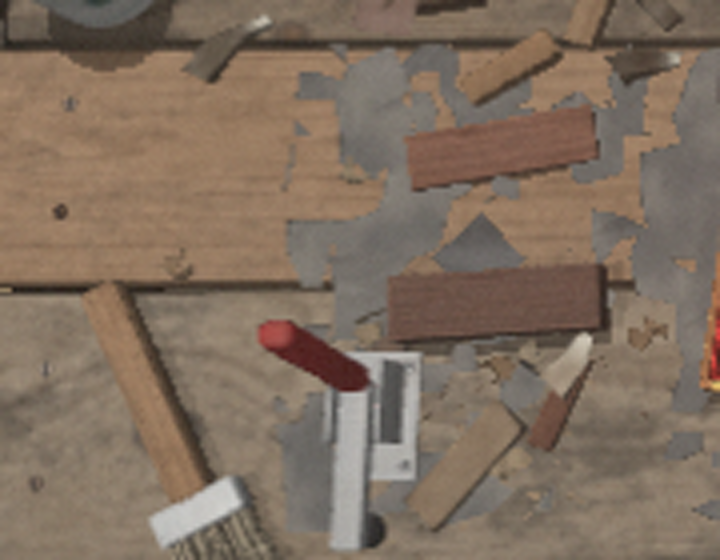

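View pics/sidecrop.png

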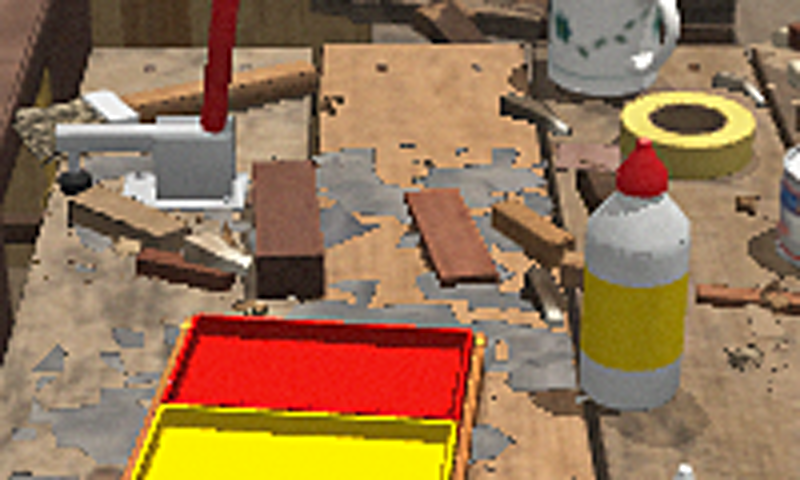

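The top crop gives clear corners for both wood pieces, and the side crop confirms thick (285,230) and thin (450,235). A toggle clamp stands near the thick blank's far end.

Run:
```python
from h import *
c=grab("top"); s=grab("side")
C=lambda p:np.array(p)/4+[80,200]
for n,p,z in(("thick",[(388,278),(605,264),(606,329),(388,342)],.03),("thin",[(406,137),(596,106),(599,156),(412,189)],.01)):
    print(n,rect(c,C(p),z))
for n,lo,hi in(("red",(0,150,120),(5,255,255)),("yel",(24,110,170),(34,255,255)),("blu",(108,120,120),(122,255,255))):
    print(n,rect(c,big(mask(c,lo,hi,(250,225,390,320))),.020))
def tri(u,v):
    a,b=ray(c,u)[0],ray(s,v)[0]; k=np.linalg.lstsq(np.c_[a,-b],s["eye"]-c["eye"],rcond=None)[0]
    p,q=c["eye"]+k[0]*a,s["eye"]+k[1]*b; return ((p+q)/2*1000).round(),round(np.linalg.norm(p-q)*1000,1)
print("lever tip",tri((149,284),(268,136)),"oil nozzle",tri((379.5,193),(380,269)),"glue cap",tri((268,186),(370,189)),"yl jar",tri((358,154),(440,275)))
```

```text
thick centre 446,300 mm  133x40  long-axis -86.8 deg from x
thin centre 547,305 mm  122x34  long-axis -80.5 deg from x
red centre 472,113 mm  155x89  long-axis -7.2 deg from x
yel centre 457,17 mm  149x89  long-axis -7.3 deg from x
blu centre 446,-76 mm  150x93  long-axis -7.2 deg from x
lever tip (array([417., 380., 167.]), np.float64(3.5)) oil nozzle (array([ 631., -124.,  113.]), np.float64(0.9)) glue cap (array([641., 134., 140.]), np.float64(2.0)) yl jar (array([747., -80.,  67.]), np.float64(5.4))
```

Sizes and spacing agree with the given ones (133x40, 122x34, 96 mm pitch). I'll turn the tool for the thick blank at the start height.

```bash
cat >> h.py <<'E'
def goto(x,y,z,h):
    "tool shift (mm, in present tool axes) for the grasp point target x,y,z (mm), tool turn (deg) for tool-x heading h"
    s=get_state(); M=rot(s["ee_rot"]); m=M.as_matrix()
    d=np.array([x,y,z+59])-s["tcp_pos"]*1000
    h0=np.degrees(np.arctan2(m[1,0],m[0,0]))
    print("t %.1f"%s["time"],"grasp",(s["tcp_pos"]*1000+59*m[:,2]).round(1),"heading %.1f"%h0,"tilt",m[:2,2].round(4),"shift",(m.T@d).round(1),"tz turn %.1f"%((h0-h+180)%360-180),"q6 %.2f"%s["q"][5],"F",s["contact_force"].round(1),"gap %.1f grip %.1f"%(s["finger_gap"]*95.1,s["gripper_force"]))
E
python3 -m crank '[[0.0951,[0,0,0],[0,0,-8]],[0.0951,[0,0,0],[0,0,-8]],[0.0951,[0,0,0],[0,0,-8]],[0.0951,[0,0,0],[0,0,-8]],[0.0951,[0,0,0],[0,0,-8]],[0.0951,[0,0,0],[0,0,-8]],[0.0951,[0,0,0],[0,0,-8]],[0.0951,[0,0,0],[0,0,-8]],[0.0951,[0,0,0],[0,0,-8]],[0.0951,[0,0,0],[0,0,-8]]]'
python3 -m crank '[[0.0951,[0,0,0],[0,0,-8]],[0.0951,[0,0,0],[0,0,-8]],[0.0951,[0,0,0],[0,0,-8]],[0.0951,[0,0,0],[0,0,-4.3]],[0.0951,[0,0,0],[0,0,0]],[0.0951,[0,0,0],[0,0,0]]]'
python3 -c "
from h import *
goto(446,290,232,-86.8)"
```

```text
time: 1.4
tcp_pos: [0.1745, 0.6249, 0.2923]
ee_rot: [0.001, -0.537, 0.844, -0.004]
contact_force: [4.2, -4.7, 0.5]
finger_gap: 1.001
gripper_force: 0.0
time: 2.0
tcp_pos: [0.1695, 0.6275, 0.2922]
ee_rot: [0.0, 0.726, -0.688, -0.0]
contact_force: [-0.6, -0.8, 0.7]
finger_gap: 0.998
gripper_force: 0.0
t 2.0 grasp [169.5 627.5 233.2] heading -86.9 tilt [-0. -0.] shift [ 351.9 -257.9    1.2] tz turn -0.1 q6 -1.97 F [-0.6 -0.8  0.7] gap 95.0 grip 0.0
```

```bash
python3 -m crank '[[0.0951,[0.036,-0.026,0],[0,0,0]],[0.0951,[0.036,-0.026,0],[0,0,0]],[0.0951,[0.036,-0.026,0],[0,0,0]],[0.0951,[0.036,-0.026,0],[0,0,0]],[0.0951,[0.036,-0.026,0],[0,0,0]],[0.0951,[0.036,-0.026,0],[0,0,0]],[0.0951,[0.036,-0.026,0],[0,0,0]],[0.0951,[0.036,-0.026,0],[0,0,0]],[0.0951,[0.036,-0.026,0],[0,0,0]],[0.0951,[0.028,-0.024,0.04],[0,0,0]]]'
python3 -m crank '[[0.08,[0,0,0.02],[0,0,0]],[0.08,[0,0,0],[0,0,0]],[0.08,[0,0,0],[0,0,0]]]'
python3 - <<'E'
from h import *
goto(446,290,25,-86.8)
c=grab("wrist","w1")
for z,p in((30,(446,300)),(10,(547,305))): print(project(c,[p[0]/1000,p[1]/1000,z/1000]).round())
E
```

```text
time: 3.0
tcp_pos: [0.4485, 0.292, 0.2615]
ee_rot: [-0.006, 0.726, -0.688, 0.002]
contact_force: [0.6, 1.5, 0.4]
finger_gap: 0.999
gripper_force: 0.0
time: 3.3
tcp_pos: [0.4445, 0.2927, 0.2358]
ee_rot: [0.0, 0.726, -0.687, -0.0]
contact_force: [0.7, 0.8, 0.6]
finger_gap: 0.853
gripper_force: 0.0
t 3.3 grasp [444.5 292.7 176.8] heading -86.8 tilt [-0.0003  0.    ] shift [  2.8  -1.4 151.8] tz turn -0.0 q6 -2.72 F [0.7 0.8 0.6] gap 81.1 grip 0.0
[[318. 236.]]
[[206. 230.]]
```

View pics/w1.png

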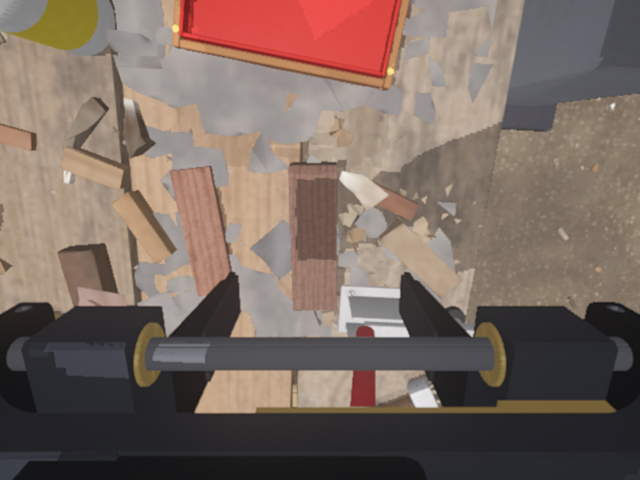

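Blank at columns ~291–338, rows 165–311 in the wrist view; the clamp lever (365,350) lies beyond the blank's far end.

Run:
```python
from h import *
c=grab("wrist")
print(rect(c,np.array([(291,178.),(337,178),(293,311),(339,309)]),.03), rect(c,np.array([(290,165.),(336,164),(293,311),(339,309)]),.03))
m=mask(c,(0,60,40),(12,200,160),(275,150,345,325)); b=big(m); print(rect(c,b,.03),b.min(0),b.max(0))
m=mask(c,(0,60,40),(14,200,190),(165,150,235,270)); b=big(m); print(rect(c,b,.01),b.min(0),b.max(0))
for r in(0,1,2,3):pass
m=mask(c,(0,150,120),(6,255,255),(175,0,410,90));b=big(m);print(rect(c,b,.02))
```

```text
centre 448,312 mm  120x42  long-axis -86.8 deg from x centre 450,306 mm  130x42  long-axis -84.9 deg from x
centre 449,303 mm  131x40  long-axis -86.5 deg from x [290. 161.] [338. 308.]
centre 549,298 mm  97x42  long-axis -80.7 deg from x [171. 165.] [233. 269.]
centre 476,149 mm  166x52  long-axis 3.1 deg from x
```

```bash
python3 -m crank '[[0.08,[-0.007,-0.004,0.02],[0,0,0]],[0.08,[0,0,0.03],[0,0,0]],[0.08,[0,0,0.03],[0,0,0]],[0.08,[0,0,0.03],[0,0,0]],[0.08,[0,0,0.02],[0,0,0]],[0.08,[0,0,0.01],[0,0,0]],[0.08,[0,0,0.008],[0,0,0]],[0.08,[0,0,0],[0,0,0]],[0.08,[0,0,0],[0,0,0]]]' 25
python3 -c "
from h import *
goto(448,300,28,-86.8)"
```

```text
time: 4.3
tcp_pos: [0.449, 0.3003, 0.0888]
ee_rot: [-0.001, 0.727, -0.687, 0.0]
contact_force: [-0.3, -0.7, 0.5]
finger_gap: 0.84
gripper_force: 0.0
t 4.3 grasp [449.1 300.4  29.8] heading -86.8 tilt [0.0019 0.001 ] shift [0.3 1.  1.8] tz turn 0.0 q6 -2.71 F [-0.3 -0.7  0.5] gap 79.9 grip 0.0
```

```bash
python3 -m crank '[[0.03,[0,0,0],[0,0,0]],[0.03,[0,0,0],[0,0,0]],[0.03,[0,0,0],[0,0,0]],[0.03,[0,0,0],[0,0,0]],[0.03,[0,0,0],[0,0,0]],[0.03,[0,0,0],[0,0,0]],[0.03,[0,0,0],[0,0,0]]]' 25
python3 -m crank '[[0.03,[0,0,-0.01],[0,0,0]],[0.03,[0,0,-0.02],[0,0,0]],[0.03,[0,0,-0.03],[0,0,0]],[0.03,[0,0,-0.03],[0,0,0]],[0.03,[0,0,-0.03],[0,0,0]],[0.03,[0,0,0],[0,0,0]],[0.03,[0,0,0],[0,0,0]]]'
python3 -c "
from h import *
goto(470,113,150,172.8)"
```

```text
time: 5.0
tcp_pos: [0.4483, 0.2997, 0.0876]
ee_rot: [-0.0, 0.726, -0.687, 0.0]
contact_force: [-0.7, -0.7, 1.7]
finger_gap: 0.42
gripper_force: 25.0
time: 5.7
tcp_pos: [0.4483, 0.2998, 0.2082]
ee_rot: [-0.001, 0.726, -0.687, 0.0]
contact_force: [-0.4, -0.5, -0.7]
finger_gap: 0.419
gripper_force: 25.0
t 5.7 grasp [448.4 299.9 149.2] heading -86.8 tilt [0.0013 0.0007] shift [187.7 -11.3  -0.9] tz turn 100.4 q6 -2.71 F [-0.4 -0.5 -0.7] gap 39.9 grip 25.0
```

```bash
python3 -m crank '[[0.03,[0.015,0,0],[0,0,0]],[0.03,[0.03,0,0],[0,0,4]],[0.03,[0.03,0.002,0],[0,0,7]],[0.03,[0.03,0.005,0],[0,0,7]],[0.03,[0.03,0.01,0],[0,0,7]],[0.03,[0.02,0.01,0],[0,0,7]],[0.03,[0.01,0.005,0],[0,0,7]],[0.03,[0,0,0],[0,0,7]],[0.03,[0,0,0],[0,0,7]],[0.03,[0,0,0],[0,0,7]]]'
python3 -m crank '[[0.03,[0,0,0],[0,0,7]],[0.03,[0,0,0],[0,0,7]],[0.03,[0,0,0],[0,0,7]],[0.03,[0,0,0],[0,0,7]],[0.03,[0,0,0],[0,0,7]],[0.03,[0,0,0],[0,0,5.4]],[0.03,[0,0,0],[0,0,0]],[0.03,[0,0,0],[0,0,0]]]'
python3 - <<'E'
from h import *
goto(467,113,150,172.8)
c=grab("top","t2")
for n,lo,hi in(("red",(0,150,120),(5,255,255)),):
    pass
w=grab("wrist","w2")
E
```

```text
time: 6.7
tcp_pos: [0.3947, 0.147, 0.2052]
ee_rot: [-0.002, -0.283, 0.959, -0.0]
contact_force: [0.3, -0.1, -0.1]
finger_gap: 0.421
gripper_force: 25.0
time: 7.5
tcp_pos: [0.3952, 0.1475, 0.206]
ee_rot: [-0.001, 0.062, 0.998, -0.0]
contact_force: [0.4, -0.3, -0.7]
finger_gap: 0.42
gripper_force: 25.0
t 7.5 grasp [395.1 147.4 147. ] heading 172.9 tilt [-0.0026 -0.0008] shift [-75.5 -25.3  -3.1] tz turn 0.1 q6 -1.22 F [ 0.4 -0.3 -0.7] gap 40.0 grip 25.0
```

View pics/w2.png

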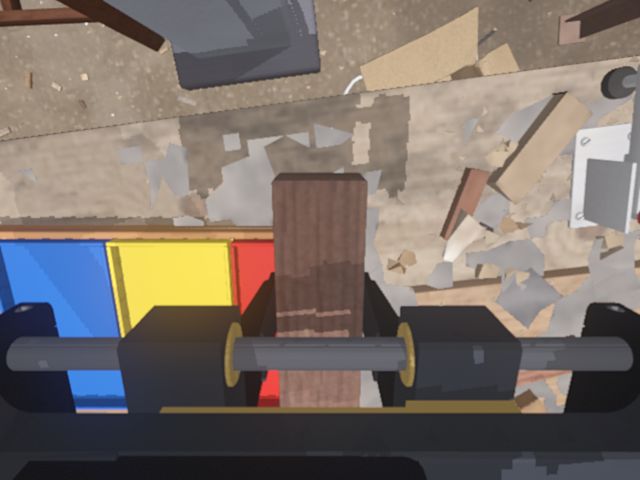

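Blank is held straight, its axis square with the tray's edge (wall tops at (233,242) red/yellow, (107,243) yellow/blue). Check tray position against this view while computing.

Run:
```python
from h import *
w=grab("wrist")
print((onz(w,[(233,241),(107,243)],.03)*1000).round())
u=np.array([np.cos(np.radians(-7.2)),np.sin(np.radians(-7.2))]); v=np.array([-u[1],u[0]])
for k in(48,-48): print(np.array([458,18])+v*k-u*76)
```

```text
[[390.  82.  30.]
 [379. -15.  30.]]
[388.61527791  75.14683141]
[376.58328749 -20.09617991]
```

Run:
```python
from h import *
c=dict(grab("top"))
f=cv2.imread("pics/top0.png"); c["hsv"]=cv2.cvtColor(f,cv2.COLOR_BGR2HSV)
for n,lo,hi in(("red",(0,150,120),(5,255,255)),("yel",(24,110,120),(34,255,255)),("blu",(106,110,90),(122,255,255))):
    m=mask(c,lo,hi,(250,225,390,320)); b=big(m)
    for z in(.018,.03): print(n,z,rect(c,b,z))
cv2.imwrite("pics/tray.png",cv2.resize(f[225:320,250:392],(800,536),interpolation=cv2.INTER_CUBIC))
```

```text
red 0.018 centre 472,113 mm  155x90  long-axis -7.1 deg from x
red 0.03 centre 471,112 mm  153x89  long-axis -7.1 deg from x
yel 0.018 centre 458,17 mm  149x89  long-axis -6.6 deg from x
yel 0.03 centre 456,17 mm  147x88  long-axis -6.6 deg from x
blu 0.018 centre 448,-77 mm  156x94  long-axis -6.9 deg from x
blu 0.03 centre 447,-76 mm  154x93  long-axis -6.9 deg from x
```

View pics/tray.png

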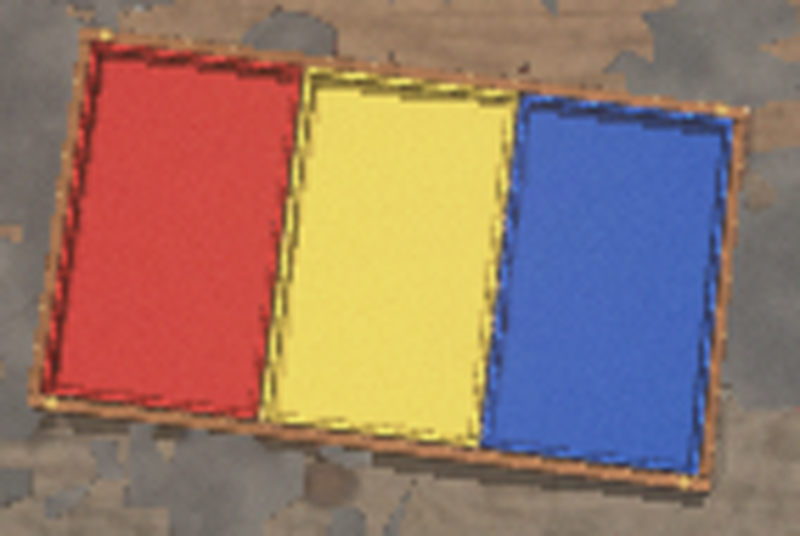

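Crop shows red/yellow line from (305,68) to (262,418) and yellow/blue from (519,93) to (482,446).

Run:
```python
from h import *
c=grab("top")
P=np.array([(305,68),(262,418),(519,93),(482,446)])/5.634+[250,225]
p=onz(c,P,.03)*1000; print(p.round(), ((p[0]+p[1])/2).round(1),((p[2]+p[3])/2).round(1),p.mean(0).round(1))
P=np.array([(85,32),(742,108),(706,490),(32,405)])/5.634+[250,225]
p=onz(c,P,.024)*1000; print(p.round(), p.mean(0).round(1))
```

```text
[[541.  55.  30.]
 [388.  73.  30.]
 [530. -40.  30.]
 [375. -22.  30.]] [464.4  64.   30. ] [452.5 -30.7  30. ] [458.5  16.7  30. ]
[[ 559.  154.   24.]
 [ 524. -139.   24.]
 [ 357. -118.   24.]
 [ 394.  173.   24.]] [458.3  17.4  24. ]
```

```bash
python3 -m crank '[[0.03,[-0.02,-0.006,0],[0,0,0]],[0.03,[-0.025,-0.009,0],[0,0,0]],[0.03,[-0.02,-0.008,0],[0,0,0]],[0.03,[-0.01,0,0.01],[0,0,0]],[0.03,[0,0,0.025],[0,0,0]],[0.03,[0,0,0.025],[0,0,0]],[0.03,[0,0,0.015],[0,0,0]],[0.03,[0,0,0],[0,0,0]],[0.03,[0,0,0],[0,0,0]]]'
python3 -c "
from h import *
goto(467,115,47,172.9)"
```

```text
time: 8.65
tcp_pos: [0.4676, 0.116, 0.1327]
ee_rot: [-0.0, 0.063, 0.998, -0.0]
contact_force: [0.4, 0.5, -1.2]
finger_gap: 0.419
gripper_force: 25.0
t 8.7 grasp [467.6 115.9  73.7] heading 172.8 tilt [-0.0001 -0.0001] shift [ 0.5 -1.  26.7] tz turn -0.1 q6 -1.31 F [ 0.4  0.5 -1.2] gap 39.9 grip 25.0
```

```bash
python3 -m crank '[[0.03,[0,-0.001,0.01],[0,0,0]],[0.03,[0,0,0.01],[0,0,0]],[0.03,[0,0,0.004],[0,0,0]],[0.03,[0,0,0.001],[0,0,0]],[0.03,[0,0,0.001],[0,0,0]],[0.03,[0,0,0.0],[0,0,0]],[0.03,[0,0,0],[0,0,0]]]'
python3 -c "
from h import *
goto(467,115,47,172.9)"
```

```text
time: 9.35
tcp_pos: [0.4676, 0.115, 0.1068]
ee_rot: [0.0, 0.063, 0.998, 0.0]
contact_force: [0.7, 0.5, -1.1]
finger_gap: 0.414
gripper_force: 25.0
t 9.3 grasp [467.7 115.   47.8] heading 172.8 tilt [0.0006 0.0001] shift [ 0.6 -0.   0.8] tz turn -0.1 q6 -1.32 F [ 0.7  0.5 -1.1] gap 39.4 grip 25.0
```

```bash
python3 -m crank '[[0.03,[0,0,0.001],[0,0,0]],[0.03,[0,0,0.0005],[0,0,0]],[0.03,[0,0,0],[0,0,0]]]'
python3 -m crank '[[0.05,[0,0,0],[0,0,0]],[0.05,[0,0,0],[0,0,0]],[0.05,[0,0,0],[0,0,0]],[0.05,[0,0,0],[0,0,0]]]'
python3 -m crank '[[0.05,[0,0,-0.01],[0,0,0]],[0.05,[0,0,-0.02],[0,0,0]],[0.06,[0,0,-0.03],[0,0,0]],[0.07,[0,0,-0.03],[0,0,0]],[0.07,[0,0,-0.03],[0,0,0]],[0.07,[0,0,0],[0,0,0]],[0.07,[0,0,0],[0,0,0]]]'
python3 - <<'E'
from h import *
goto(547,305,110,-80.6)
w=grab("wrist","w3")
E
```

```text
time: 9.65
tcp_pos: [0.4677, 0.115, 0.1055]
ee_rot: [0.0, 0.063, 0.998, 0.0]
contact_force: [-0.6, -0.7, 3.4]
finger_gap: 0.419
gripper_force: 25.0
time: 10.05
tcp_pos: [0.4673, 0.1149, 0.1049]
ee_rot: [-0.0, 0.063, 0.998, -0.0]
contact_force: [-0.5, 0.8, -0.0]
finger_gap: 0.529
gripper_force: 0.0
time: 10.75
tcp_pos: [0.4677, 0.115, 0.2262]
ee_rot: [0.001, 0.063, 0.998, 0.0]
contact_force: [-0.1, 0.7, -0.9]
finger_gap: 0.732
gripper_force: 0.0
t 10.8 grasp [467.9 115.  167.2] heading 172.8 tilt [0.0023 0.0003] shift [-54.6 198.4  57.4] tz turn -106.6 q6 -1.32 F [-0.1  0.7 -0.9] gap 69.6 grip 0.0
```

View pics/w3.png

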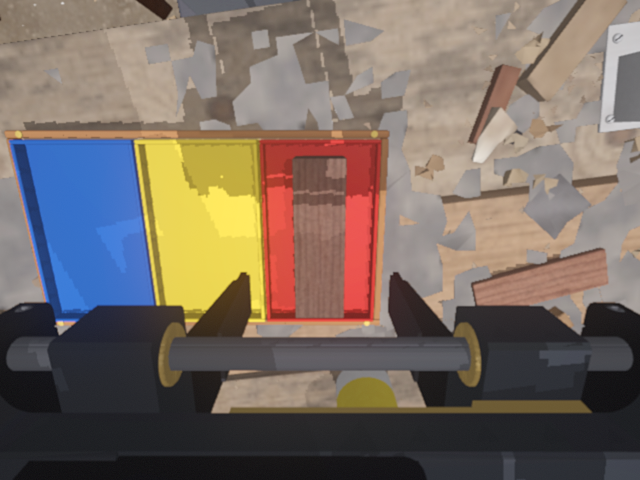

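The blank lies in the red section (columns 293–346, rows 157–318); I check its far end against the far wall and measure the thin strip again.

Run:
```python
from h import *
w=grab("wrist")
p=onz(w,[(293,157),(346,157),(295,317),(344,318)],.048)*1000; print(p.round(), p.mean(0).round())
for k,P in(("rim",[(10,134),(388,134)]),): print((onz(w,P,.024)*1000).round())
print((onz(w,[(140,141),(260,140),(155,305),(264,318),(386,141)],.03)*1000).round())
```

```text
[[405. 104.  48.]
 [410. 142.  48.]
 [532.  87.  48.]
 [538. 127.  48.]] [471. 115.  48.]
[[ 361. -113.   24.]
 [ 398.  178.   24.]]
[[379. -11.  30.]
 [390.  80.  30.]
 [515. -34.  30.]
 [539.  57.  30.]
 [403. 175.  30.]]
```

```bash
python3 -m crank '[[0.07,[-0.005,0.02,0],[0,0,0]],[0.07,[-0.01,0.035,0],[0,0,0]],[0.07,[-0.01,0.035,0],[0,0,0]],[0.07,[-0.01,0.035,0],[0,0,0]],[0.07,[-0.01,0.035,0],[0,0,0]],[0.07,[-0.008,0.03,0],[0,0,0]],[0.07,[-0.0016,0.008,0],[0,0,6]],[0.07,[0,0,0],[0,0,8]],[0.07,[0,0,0],[0,0,8]],[0.07,[0,0,0],[0,0,8]]]'
python3 -m crank '[[0.07,[0,0,0],[0,0,8]],[0.07,[0,0,0],[0,0,8]],[0.07,[0,0,0],[0,0,8]],[0.07,[0,0,0],[0,0,8]],[0.07,[0,0,0],[0,0,8]],[0.07,[0,0,0],[0,0,3.4]],[0.07,[0,0,0],[0,0,0]],[0.07,[0,0,0],[0,0,0]]]'
python3 - <<'E'
from h import *
goto(547,305,110,99.4)
w=grab("wrist","w4")
uv=project(w,[.547,.305,.01]); print(uv)
b=big(mask(w,(0,60,60),(13,200,200),(230,130,410,330))); print(rect(w,b,.01),b.min(0),b.max(0))
E
```

```text
time: 11.85
tcp_pos: [0.5455, 0.3043, 0.2224]
ee_rot: [-0.002, 0.322, 0.947, -0.001]
contact_force: [-0.3, -0.3, -0.6]
finger_gap: 0.739
gripper_force: 0.0
time: 12.65
tcp_pos: [0.5459, 0.3042, 0.2234]
ee_rot: [-0.001, 0.646, 0.763, -0.001]
contact_force: [0.2, 0.0, -0.2]
finger_gap: 0.737
gripper_force: 0.0
t 12.7 grasp [545.7 304.2 164.4] heading 99.5 tilt [-0.0024 -0.0011] shift [ 0.6  1.4 54.4] tz turn 0.1 q6 0.26 F [ 0.2  0.  -0.2] gap 70.1 grip 0.0
[[320.59829894 225.70835606]]
centre 545,310 mm  118x45  long-axis -80.6 deg from x [293. 149.] [347. 283.]
```

View pics/w4.png

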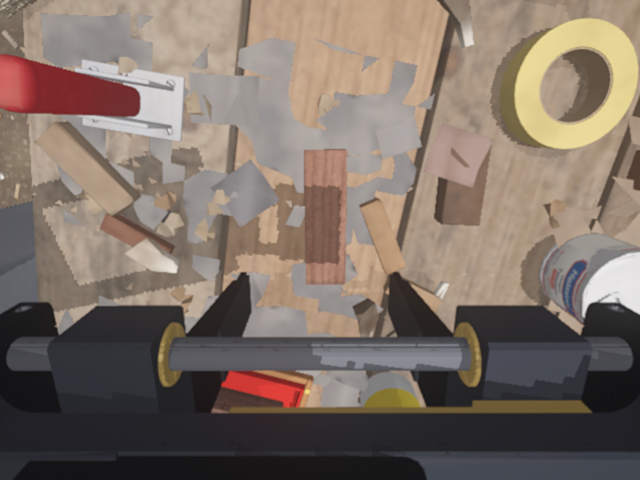

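Strip at columns 305–346, rows 150–284; a wood scrap at (380,235) is close on its right, so I grasp off-centre near row 183, above the scrap.

Run:
```python
from h import *
w=grab("wrist")
C=[(305,150),(346,150),(306,284),(346,284)]
p=onz(w,C,.01)*1000; print(p.round(),p.mean(0).round(1), rect(w,np.array(C,float),.01))
g=onz(w,[(326,184),(362,199),(360,200),(378,198)],.01)*1000; print(g.round(1))
goto(g[0,0],g[0,1],21,99.5)
```

```text
[[524. 366.  10.]
 [557. 371.  10.]
 [543. 249.  10.]
 [579. 255.  10.]] [550.9 310.3  10. ] centre 551,310 mm  118x36  long-axis -80.5 deg from x
[[545.8 341.4  10. ]
 [578.  333.8  10. ]
 [576.5 332.7  10. ]
 [591.2 336.9  10. ]]
t 12.8 grasp [546.1 304.3 165.1] heading 99.4 tilt [-0.0013 -0.0006] shift [ 36.6   5.9 144.1] tz turn -0.1 q6 0.26 F [-0.4  0.  -0.5] gap 69.9 grip 0.0
```

```bash
python3 -m crank '[[0.052,[0.02,0.002,0],[0,0,0]],[0.052,[0.019,0.0014,0.01],[0,0,0]],[0.052,[0,0,0.03],[0,0,0]],[0.052,[0,0,0.03],[0,0,0]],[0.052,[0,0,0.03],[0,0,0]],[0.052,[0,0,0.02],[0,0,0]],[0.052,[0,0,0],[0,0,0]],[0.052,[0,0,0],[0,0,0]],[0.052,[0,0,0],[0,0,0]]]'
python3 - <<'E'
from h import *
goto(543,343.5,21,99.4)
w=grab("wrist","w5")
E
```

```text
time: 13.65
tcp_pos: [0.5442, 0.3446, 0.1066]
ee_rot: [0.0, 0.647, 0.763, 0.001]
contact_force: [0.7, -0.8, 0.3]
finger_gap: 0.55
gripper_force: 0.0
t 13.7 grasp [544.4 344.7  47.6] heading 99.4 tilt [0.0025 0.0014] shift [-0.9 -1.5 26.6] tz turn 0.0 q6 0.32 F [ 0.7 -0.8  0.3] gap 52.3 grip 0.0
```

View pics/w5.png

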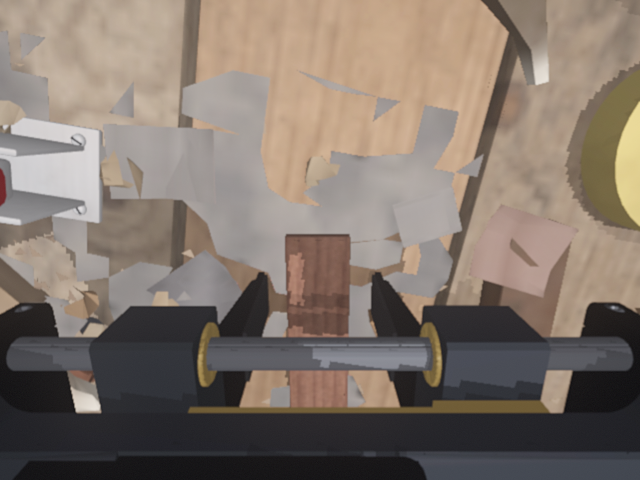

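The strip (columns 287–349) is centred between the finger tips (268 and 371) and the scrap is out of the fingers' way; descending.

```bash
python3 -m crank '[[0.052,[0,0,0.01],[0,0,0]],[0.052,[0,0,0.008],[0,0,0]],[0.052,[0,0,0.005],[0,0,0]],[0.052,[0,0,0.002],[0,0,0]],[0.052,[0,0,0],[0,0,0]],[0.052,[0,0,0],[0,0,0]]]' 25
python3 -c "
from h import *
goto(543,343.5,21,99.4)"
```

```text
time: 14.3
tcp_pos: [0.5435, 0.3436, 0.08]
ee_rot: [-0.0, 0.647, 0.763, 0.0]
contact_force: [-0.6, -1.0, -0.4]
finger_gap: 0.546
gripper_force: 0.0
t 14.3 grasp [543.5 343.6  21. ] heading 99.4 tilt [0.0001 0.0001] shift [ 0.  -0.5  0. ] tz turn -0.0 q6 0.32 F [-0.6 -1.  -0.4] gap 51.9 grip 0.0
```

```bash
python3 -m crank '[[0.025,[0,0,0],[0,0,0]],[0.025,[0,0,0],[0,0,0]],[0.025,[0,0,0],[0,0,0]],[0.025,[0,0,0],[0,0,0]],[0.025,[0,0,0],[0,0,0]],[0.025,[0,0,0],[0,0,0]]]' 30
python3 -m crank '[[0.025,[0,0,-0.01],[0,0,0]],[0.025,[0,0,-0.02],[0,0,0]],[0.025,[0,0,-0.03],[0,0,0]],[0.025,[0,0,-0.03],[0,0,0]],[0.025,[0,0,-0.03],[0,0,0]],[0.025,[0,0,0],[0,0,0]],[0.025,[0,0,0],[0,0,0]]]'
python3 - <<'E'
from h import *
goto(458,17,150,172.8)
s=grab("side"); cv2.imwrite("pics/s2.png",s["frame"][60:320,150:470,::-1])
E
```

```text
time: 14.9
tcp_pos: [0.5436, 0.3436, 0.0803]
ee_rot: [0.0, 0.647, 0.763, 0.0]
contact_force: [-1.6, -1.0, 1.4]
finger_gap: 0.372
gripper_force: 30.0
time: 15.6
tcp_pos: [0.5437, 0.3437, 0.2012]
ee_rot: [0.0, 0.647, 0.763, 0.001]
contact_force: [0.9, 0.5, -1.3]
finger_gap: 0.374
gripper_force: 30.0
t 15.6 grasp [543.8 343.8 142.2] heading 99.4 tilt [0.0018 0.0009] shift [-308.3 -137.8   -8.3] tz turn -73.4 q6 0.32 F [ 0.9  0.5 -1.3] gap 35.6 grip 30.0
```

View pics/s2.png

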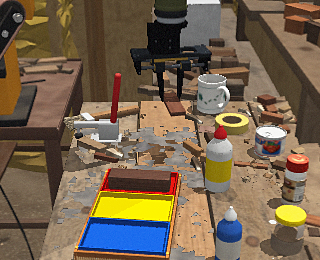

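Side view: the strip is held level (about (175,105) in the crop), the blank sits in the red section, nothing else has moved.

```bash
python3 -m crank '[[0.025,[-0.018,-0.01,-0.01],[0,0,0]],[0.025,[-0.035,-0.02,-0.01],[0,0,0]],[0.025,[-0.035,-0.02,0],[0,0,0]],[0.025,[-0.035,-0.02,0],[0,0,0]],[0.025,[-0.035,-0.02,0],[0,0,0]],[0.025,[-0.035,-0.02,0],[0,0,0]],[0.025,[-0.035,-0.02,0],[0,0,0]],[0.025,[-0.035,-0.02,0],[0,0,0]],[0.025,[-0.025,-0.015,0],[0,0,0]],[0.025,[-0.01,-0.007,0],[0,0,-3.4]]]'
python3 -m crank '[[0.025,[0,0,0],[0,0,-7]],[0.025,[0,0,0],[0,0,-7]],[0.025,[0,0,0],[0,0,-7]],[0.025,[0,0,0],[0,0,-7]],[0.025,[0,0,0],[0,0,-7]],[0.025,[0,0,0],[0,0,-7]],[0.025,[0,0,0],[0,0,-7]],[0.025,[0,0,0],[0,0,-7]],[0.025,[0,0,0],[0,0,-7]],[0.025,[0,0,0],[0,0,-7]]]'
python3 -m crank '[[0.025,[0,0,0],[0,0,0]],[0.025,[0,0,0],[0,0,0]]]'
python3 - <<'E'
from h import *
goto(423,22.5,50,172.8)
E
```

```text
time: 16.65
tcp_pos: [0.4204, 0.0197, 0.2177]
ee_rot: [-0.002, 0.624, 0.781, -0.001]
contact_force: [0.2, -0.0, -0.8]
finger_gap: 0.379
gripper_force: 30.0
time: 17.65
tcp_pos: [0.4212, 0.0215, 0.2178]
ee_rot: [-0.002, 0.06, 0.998, 0.0]
contact_force: [-0.4, -0.4, -1.0]
finger_gap: 0.374
gripper_force: 30.0
time: 17.85
tcp_pos: [0.4216, 0.0215, 0.2186]
ee_rot: [-0.001, 0.064, 0.998, 0.0]
contact_force: [0.5, 0.2, -0.6]
finger_gap: 0.378
gripper_force: 30.0
t 17.9 grasp [421.5  21.5 159.6] heading 172.6 tilt [-0.0026  0.0002] shift [ -1.5   1.2 109.6] tz turn -0.2 q6 -1.52 F [ 0.5  0.2 -0.6] gap 35.9 grip 30.0
```

```bash
python3 -m crank '[[0.025,[-0.0015,0.001,0.015],[0,0,0]],[0.025,[0,0,0.03],[0,0,0]],[0.025,[0,0,0.03],[0,0,0]],[0.025,[0,0,0.02],[0,0,0]],[0.025,[0,0,0.01],[0,0,0]],[0.025,[0,0,0],[0,0,0]],[0.025,[0,0,0],[0,0,0]]]'
python3 - <<'E'
from h import *
goto(423,22.5,39.5,172.8)
c=grab("top"); cv2.imwrite("pics/t5.png",cv2.resize(c["frame"][170:340,230:430,::-1],(700,595),interpolation=cv2.INTER_CUBIC))
E
```

```text
time: 18.55
tcp_pos: [0.4244, 0.0222, 0.1157]
ee_rot: [0.0, 0.063, 0.998, -0.0]
contact_force: [0.8, 0.4, -0.1]
finger_gap: 0.376
gripper_force: 30.0
t 18.6 grasp [424.5  22.2  56.7] heading 172.7 tilt [ 0.0009 -0.0001] shift [ 1.5  0.1 17.2] tz turn -0.1 q6 -1.52 F [ 0.8  0.4 -0.1] gap 35.8 grip 30.0
```

View pics/t5.png

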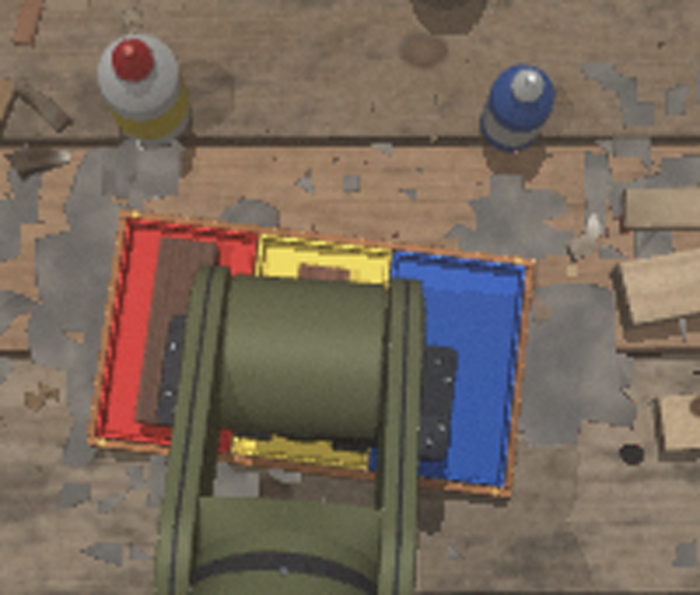

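The strip's far end shows at (325,265), mid-width of the yellow section (258–388) and short of its far wall. Lowering.

```bash
python3 -m crank '[[0.025,[0.001,0,0.008],[0,0,0]],[0.025,[0,0,0.005],[0,0,0]],[0.025,[0,0,0.002],[0,0,0]],[0.025,[0,0,0.001],[0,0,0]],[0.025,[0,0,0],[0,0,0]],[0.025,[0,0,0],[0,0,0]]]'
python3 -c "
from h import *
goto(423,22.5,39.5,172.8)"
```

```text
time: 19.2
tcp_pos: [0.4231, 0.0224, 0.0991]
ee_rot: [0.0, 0.063, 0.998, -0.0]
contact_force: [0.6, -0.1, 0.1]
finger_gap: 0.373
gripper_force: 30.0
t 19.2 grasp [423.1  22.4  40.1] heading 172.8 tilt [ 0.0003 -0.    ] shift [0.1 0.1 0.6] tz turn -0.0 q6 -1.52 F [ 0.6 -0.1  0.1] gap 35.4 grip 30.0
```

```bash
python3 -m crank '[[0.025,[0,0,0.0008],[0,0,0]],[0.025,[0,0,0.0005],[0,0,0]],[0.025,[0,0,0],[0,0,0]]]'
python3 -m crank '[[0.05,[0,0,0],[0,0,0]],[0.05,[0,0,0],[0,0,0]],[0.05,[0,0,0],[0,0,0]],[0.05,[0,0,0],[0,0,0]]]'
python3 -m crank '[[0.05,[0,0,-0.01],[0,0,0]],[0.05,[0,0,-0.02],[0,0,0]],[0.07,[0,0,-0.04],[0,0,0]],[0.08,[0,0,-0.04],[0,0,0]],[0.08,[0,0,-0.04],[0,0,0]],[0.08,[0,0,-0.04],[0,0,0]],[0.08,[0,0,0],[0,0,0]],[0.08,[0,0,0],[0,0,0]]]'
python3 - <<'E'
from h import *
goto(631,-124,200,172.8)
w=grab("wrist","w6")
E
```

```text
time: 19.5
tcp_pos: [0.4232, 0.0224, 0.0983]
ee_rot: [0.0, 0.063, 0.998, -0.0]
contact_force: [-1.9, -0.1, 4.0]
finger_gap: 0.375
gripper_force: 30.0
time: 19.9
tcp_pos: [0.4228, 0.0224, 0.0975]
ee_rot: [-0.0, 0.063, 0.998, 0.0]
contact_force: [0.5, -0.1, -0.2]
finger_gap: 0.521
gripper_force: 0.0
time: 20.7
tcp_pos: [0.4233, 0.0224, 0.2894]
ee_rot: [0.002, 0.063, 0.998, -0.0]
contact_force: [0.1, -0.1, -1.3]
finger_gap: 0.838
gripper_force: 0.0
t 20.7 grasp [423.5  22.4 230.4] heading 172.8 tilt [ 0.0033 -0.0002] shift [-224.3 -119.1   31.1] tz turn -0.0 q6 -1.52 F [ 0.1 -0.1 -1.3] gap 79.7 grip 0.0
```

View pics/w6.png

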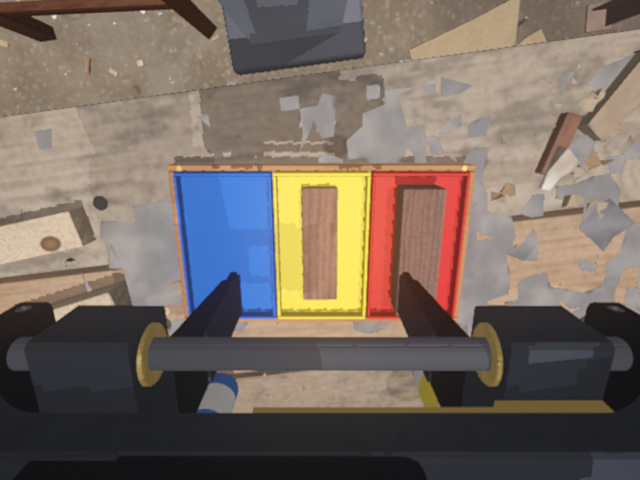

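Both wood pieces lie flat in their sections: the strip at columns 302–337 in yellow, the blank at 400–445 in red. Next, the bottle.

```bash
python3 -m crank '[[0.08,[-0.016,-0.009,0],[0,0,0]],[0.08,[-0.032,-0.017,0],[0,0,0]],[0.08,[-0.032,-0.017,0],[0,0,0]],[0.08,[-0.032,-0.017,0],[0,0,0]],[0.08,[-0.032,-0.017,0],[0,0,0]],[0.08,[-0.032,-0.017,0],[0,0,0]],[0.08,[-0.032,-0.017,0],[0,0,0]],[0.08,[-0.016,-0.008,0.01],[0,0,0]],[0.08,[0,0,0.01],[0,0,0]],[0.08,[0,0,0],[0,0,0]]]'
python3 - <<'E'
from h import *
goto(631,-124,66,172.8)
w=grab("wrist"); s=grab("side")
p=project(w,[[.631,-.124,.12],[.631,-.124,.08],[.631,-.124,0]]); print(p.round())
u,v=p[0].astype(int)
bl=((100,80,40),(125,255,255))
b=big(mask(w,*bl,(u-80,v-80,u+80,v+90))); print("wrist blue",b.min(0),b.max(0),cv2.minEnclosingCircle(b.astype(np.float32)))
b=big(mask(w,(0,0,150),(180,60,255),(u-40,v-40,u+40,v+40))); print("white",b.mean(0),b.min(0),b.max(0)); print((onz(w,b.mean(0),.115)*1000).round(1))
b2=big(mask(s,(100,120,40),(125,255,255),(350,255,410,340))); print("side blue",b2.min(0),b2.max(0))
a=ray(w,b.mean(0))[0]; d=ray(s,(380,269))[0]; k=np.linalg.lstsq(np.c_[a,-d],s["eye"]-w["eye"],rcond=None)[0]; print(((w["eye"]+k[0]*a)*1000).round(),((s["eye"]+k[1]*d)*1000).round())
cv2.imwrite("pics/w7.png",w["frame"][:,:,::-1])
E
```

```text
time: 21.75
tcp_pos: [0.6283, -0.1232, 0.263]
ee_rot: [-0.004, 0.063, 0.998, 0.001]
contact_force: [0.1, 0.7, -1.0]
finger_gap: 0.842
gripper_force: 0.0
t 21.8 grasp [ 627.9 -123.1  204. ] heading 172.8 tilt [-0.0077  0.0024] shift [ -3.9  -0.6 138. ] tz turn -0.0 q6 -1.72 F [ 0.1  0.7 -1. ] gap 80.1 grip 0.0
[[318. 257.]
 [318. 240.]
 [318. 218.]]
wrist blue [289. 211.] [341. 264.] ((314.87091064453125, 239.1141357421875), 28.136898040771484)
white [327.79375 282.425  ] [303. 267.] [356. 295.]
[[ 652.7 -119.5  115. ]]
side blue [367. 280.] [391. 302.]
[ 651. -119.  119.] [ 631. -121.  111.]
```

```bash
python3 -m crank '[[0.08,[-0.002,-0.002,0.01],[0,0,0]],[0.08,[0,0,0.03],[0,0,0]],[0.08,[0,0,0.03],[0,0,0]],[0.08,[0,0,0.03],[0,0,0]],[0.08,[0,0,0.02],[0,0,0]],[0.08,[0,0,0.01],[0,0,0]],[0.08,[0,0,0],[0,0,0]],[0.08,[0,0,0],[0,0,0]],[0.08,[0,0,0],[0,0,0]]]' 20
python3 -c "
from h import *
goto(631,-125,67,172.8)"
```

```text
time: 22.75
tcp_pos: [0.633, -0.1263, 0.1397]
ee_rot: [0.002, 0.063, 0.998, -0.0]
contact_force: [-0.2, 0.8, 0.3]
finger_gap: 0.84
gripper_force: 0.0
t 22.8 grasp [ 633.1 -126.3   80.7] heading 172.8 tilt [ 0.0031 -0.001 ] shift [ 2.1  1.  13.7] tz turn -0.0 q6 -1.73 F [-0.2  0.8  0.3] gap 79.9 grip 0.0
```

```bash
python3 -m crank '[[0.08,[0.002,0,0.006],[0,0,0]],[0.08,[0,0,0.004],[0,0,0]],[0.08,[0,0,0],[0,0,0]],[0.08,[0,0,0],[0,0,0]],[0.08,[0,0,0],[0,0,0]]]' 20
python3 -c "
from h import *
goto(631,-125,67,172.8)"
```

```text
time: 23.25
tcp_pos: [0.63, -0.1258, 0.1277]
ee_rot: [0.0, 0.063, 0.998, -0.0]
contact_force: [-0.0, -0.9, 0.1]
finger_gap: 0.841
gripper_force: 0.0
t 23.2 grasp [ 630.  -125.8   68.7] heading 172.8 tilt [ 0.0001 -0.    ] shift [-0.9  0.9  1.7] tz turn -0.0 q6 -1.73 F [-0.  -0.9  0.1] gap 79.9 grip 0.0
```

```bash
python3 -m crank '[[0.03,[-0.001,0,0.001],[0,0,0]],[0.03,[0,0,0],[0,0,0]],[0.03,[0,0,0],[0,0,0]],[0.03,[0,0,0],[0,0,0]],[0.03,[0,0,0],[0,0,0]],[0.03,[0,0,0],[0,0,0]],[0.03,[0,0,0],[0,0,0]]]' 20
python3 -m crank '[[0.03,[0,0,-0.005],[0,0,0]],[0.03,[0,0,-0.015],[0,0,0]],[0.03,[0,0,-0.03],[0,0,0]],[0.03,[0,0,-0.03],[0,0,0]],[0.03,[0,0,-0.01],[0,0,0]],[0.03,[0,0,0],[0,0,0]],[0.03,[0,0,0],[0,0,0]]]'
python3 -c "
from h import *
goto(446.5,-77.5,158,172.8)"
```

```text
time: 23.95
tcp_pos: [0.631, -0.1259, 0.1267]
ee_rot: [0.0, 0.063, 0.998, -0.0]
contact_force: [-0.0, 0.2, -0.6]
finger_gap: 0.449
gripper_force: 20.0
time: 24.65
tcp_pos: [0.6305, -0.1257, 0.2158]
ee_rot: [-0.001, 0.063, 0.998, 0.0]
contact_force: [-0.3, -0.7, -1.6]
finger_gap: 0.448
gripper_force: 20.0
t 24.6 grasp [ 630.4 -125.7  156.8] heading 172.8 tilt [-0.0012  0.0003] shift [188.6  24.8  -0.9] tz turn -0.0 q6 -1.73 F [-0.3 -0.7 -1.6] gap 42.6 grip 20.0
```

Run:
```python
from h import *
w=grab("wrist"); s=grab("side")
G=np.array([.6304,-.1257,.1568])
print("side proj axis z 118(foot+30),168", project(s,[G+[0,0,-.04],G+[0,0,.01]]).round(1))
print("wrist proj", project(w,[G+[0,0,-.0677],G+[0,0,.012]]).round())
ps=project(s,[G])[0].astype(int)
im=np.zeros((480,800,3),np.uint8); im[:,:400]=w["frame"][:,120:520]; 
x0,y0=ps-[50,60]; im[:,400:]=cv2.resize(s["frame"][y0:y0+120,x0:x0+100],(400,480),interpolation=cv2.INTER_CUBIC)
print(x0,y0); cv2.imwrite("pics/w8.png",im[:,:,::-1])
```

```text
side proj axis z 118(foot+30),168 [[380.  267.5]
 [382.  242.1]]
wrist proj [[319. 259.]
 [318. 322.]]
331 187
```

View pics/w8.png

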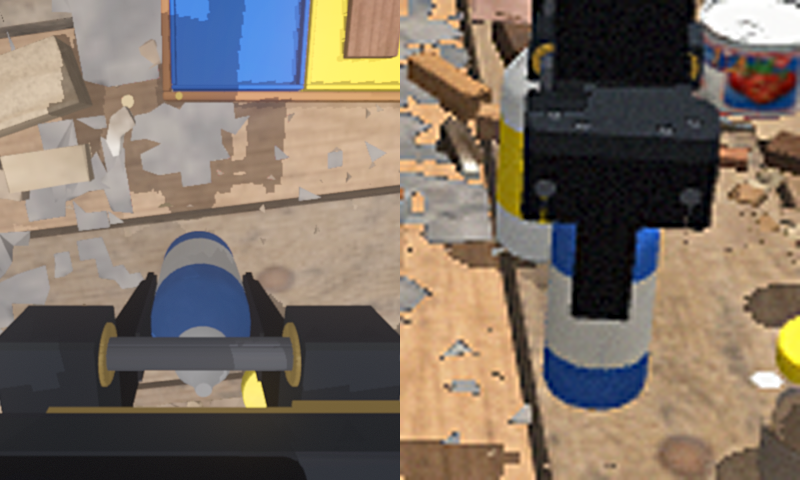

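The bottle is held upright and centred in the fingers in both views. Carrying it to the blue section.

```bash
python3 -m crank '[[0.03,[0.01,0.001,0],[0,0,0]],[0.03,[0.02,0.003,0],[0,0,0]],[0.03,[0.025,0.003,0],[0,0,0]],[0.03,[0.025,0.003,0],[0,0,0]],[0.03,[0.025,0.003,0],[0,0,0]],[0.03,[0.025,0.003,0],[0,0,0]],[0.03,[0.025,0.003,0],[0,0,0]],[0.03,[0.02,0.003,0],[0,0,0]],[0.03,[0.01,0.002,0],[0,0,0]],[0.03,[0.003,0.001,0],[0,0,0]]]'
python3 -m crank '[[0.03,[0,0,0.01],[0,0,0]],[0.03,[0,0,0.015],[0,0,0]],[0.03,[0,0,0.015],[0,0,0]],[0.03,[0,0,0.01],[0,0,0]],[0.03,[0,0,0.005],[0,0,0]],[0.03,[0,0,0],[0,0,0]],[0.03,[0,0,0],[0,0,0]]]'
python3 -c "
from h import *
goto(446.5,-77.5,86,172.8)"
```

```text
time: 25.75
tcp_pos: [0.4464, -0.0771, 0.216]
ee_rot: [-0.0, 0.063, 0.998, 0.0]
contact_force: [0.4, 0.3, -0.5]
finger_gap: 0.448
gripper_force: 20.0
time: 26.45
tcp_pos: [0.448, -0.0776, 0.162]
ee_rot: [0.0, 0.063, 0.998, -0.0]
contact_force: [-0.4, 0.1, 0.5]
finger_gap: 0.446
gripper_force: 20.0
t 26.4 grasp [448.1 -77.6 103. ] heading 172.8 tilt [ 0.0005 -0.0002] shift [ 1.5 -0.1 17. ] tz turn -0.0 q6 -1.73 F [-0.4  0.1  0.5] gap 42.4 grip 20.0
```

```bash
python3 -m crank '[[0.03,[0.001,0,0.008],[0,0,0]],[0.03,[0,0,0.005],[0,0,0]],[0.03,[0,0,0.002],[0,0,0]],[0.03,[0,0,0.001],[0,0,0]],[0.03,[0,0,0],[0,0,0]],[0.03,[0,0,0],[0,0,0]]]'
python3 -m crank '[[0.03,[0,0,0.001],[0,0,0]],[0.03,[0,0,0],[0,0,0]],[0.03,[0,0,0],[0,0,0]]]'
python3 -c "
from h import *
goto(446.5,-77.5,86,172.8)"
```

```text
time: 27.05
tcp_pos: [0.4467, -0.0774, 0.1459]
ee_rot: [0.0, 0.063, 0.998, -0.0]
contact_force: [0.2, 0.8, -0.4]
finger_gap: 0.449
gripper_force: 20.0
time: 27.35
tcp_pos: [0.4466, -0.0774, 0.1448]
ee_rot: [0.0, 0.063, 0.998, -0.0]
contact_force: [0.2, 0.6, -0.6]
finger_gap: 0.449
gripper_force: 20.0
t 27.4 grasp [446.6 -77.4  85.8] heading 172.8 tilt [ 0.0001 -0.    ] shift [ 0.1 -0.2 -0.2] tz turn -0.0 q6 -1.73 F [ 0.2  0.6 -0.6] gap 42.7 grip 20.0
```

```bash
python3 -m crank '[[0.03,[0,0,0.0007],[0,0,0]],[0.03,[0,0,0],[0,0,0]],[0.03,[0,0,0],[0,0,0]]]'
python3 -m crank '[[0.03,[0,0,0.0005],[0,0,0]],[0.03,[0,0,0],[0,0,0]],[0.03,[0,0,0],[0,0,0]]]'
```

```text
time: 27.65
tcp_pos: [0.4469, -0.0774, 0.1446]
ee_rot: [0.0, 0.063, 0.998, -0.0]
contact_force: [-1.4, 0.2, 4.8]
finger_gap: 0.449
gripper_force: 20.0
time: 27.95
tcp_pos: [0.4471, -0.0775, 0.1446]
ee_rot: [0.0, 0.063, 0.998, -0.0]
contact_force: [-2.2, 0.1, 6.9]
finger_gap: 0.45
gripper_force: 20.0
```

Touchdown. Release and rise straight up.

```bash
python3 -m crank '[[0.05,[0,0,-0.0005],[0,0,0]],[0.06,[0,0,0],[0,0,0]],[0.075,[0,0,0],[0,0,0]],[0.075,[0,0,0],[0,0,0]],[0.075,[0,0,0],[0,0,0]]]'
python3 -m crank '[[0.075,[0,0,-0.01],[0,0,0]],[0.075,[0,0,-0.02],[0,0,0]],[0.075,[0,0,-0.03],[0,0,0]],[0.075,[0,0,-0.03],[0,0,0]],[0.075,[0,0,-0.03],[0,0,0]],[0.075,[0,0,-0.02],[0,0,0]],[0.075,[0,0,0],[0,0,0]],[0.075,[0,0,0],[0,0,0]]]'
python3 - <<'E'
from h import *
s=grab("side","s9")
f=cv2.imread("pics/side0.png"); h0=cv2.cvtColor(f,cv2.COLOR_BGR2HSV)
b=big(mask(s,(100,120,40),(125,255,255),(230,200,330,330))); print(b.min(0),b.max(0))
P=[(.4466,-.0774,z) for z in(.018,.098,.138)]; print(project(s,P).round())
u=project(s,[P[2]])[0].astype(int); print(s["frame"][u[1]+2:u[1]+60:6,u[0]].tolist())
for n,P3 in(("red blank",(.471,.115,.048)),("strip",(.4585,.018,.028))):
    q=project(s,P3)[0].astype(int); print(n,q,s["frame"][q[1],q[0]])
# unmoved look-alikes: image change in their patches
for n,(x0,y0,x1,y1) in dict(knot=(230,345,265,420),pale=(288,335,335,415),glue=(355,185,385,250)).items():
    print(n,np.abs(s["frame"][y0:y1,x0:x1].astype(int)-f[y0:y1,x0:x1,::-1]).mean().round(1))
E
```

```text
time: 28.45
tcp_pos: [0.4465, -0.0773, 0.1438]
ee_rot: [-0.0, 0.063, 0.998, 0.0]
contact_force: [0.3, -0.0, -0.2]
finger_gap: 0.776
gripper_force: 0.0
time: 29.25
tcp_pos: [0.4466, -0.0773, 0.2841]
ee_rot: [0.0, 0.063, 0.998, -0.0]
contact_force: [-0.5, -0.4, -0.3]
finger_gap: 0.791
gripper_force: 0.0
[230. 277.] [319. 314.]
[[274. 299.]
 [273. 262.]
 [272. 243.]]
[[152, 157, 154], [194, 196, 197], [117, 126, 135], [45, 87, 164], [35, 79, 158], [25, 54, 106], [137, 131, 126], [133, 129, 122], [135, 127, 122], [25, 53, 102]]
red blank [288 232] [150 102  81]
strip [281 265] [ 45  94 180]
knot 10.6
pale 11.4
glue 9.2
```

The bottle stands at its predicted pixels (white nozzle at the top, blue, pale band, blue) and the gripper is clear above it, so I hand in.

```bash
python3 -c "
from cell import close_job
print(close_job())"
```

```text
the job is handed in; nothing more can be done
None
```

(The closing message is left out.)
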